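# Free a jammed slide rack and hang it on the sprung drain hook

## Task

The slide rack is jammed inside its storage housing: with the push rod, reach through the hole in the housing's back and push the rack right out of the open mouth, then lay the rod down on the worktop. Stand the rack in the drip tray of the drain stand with its bail pointing to the post and let go of it; then pull the sprung hook arm down beside it, swing the hook in under the bail, and let it rise so that the rack is left hanging clear of the tray with the arm back at the top. Do not tip the rack over, and leave the other glassware and the clock where they are.

Things in the scene. Friction and masses are not known exactly. Their poses are not given: they have to be found in the camera images.
- rack_bail (a point): Middle of the rack's bail, where the rack is gripped (fingers across its y). The bail's level top is a flat strap 46 long (rack's x), 10 thick (y), 16 high, its middle 92 mm above the rack's underside; from it 10 mm round bar slopes down to uprights at the rack's ends (x = -35, +35). Free under it: from the box's rim at 36 to 84 mm.
- rack: Slide rack: bare steel open box 80 long (x) x 50 wide (y) x 36 high, about 250 g, with a bail over its middle. Origin at the centre of its underside, z up; half a turn makes no difference. It starts wholly inside the housing, its rear face 3 mm in from the back wall, standing on the worktop.
- housing: Fixed bottomless aluminium shell: 91 long (x -48 to +43) x 70 wide x 109 high, walls 5, inside 60 wide, 104 high. Origin on the worktop under the middle of the stowed rack; +x points out of the open mouth. Sprung pads inside pinch the rack: pushing takes up to 15 N for the first 55 mm, then about 2 N. After 83 mm the rack is wholly out.
- housing_hole (a point): Centre of the round access hole, 38 mm across, at the outside of the housing's back wall (5 thick), 26 mm above the worktop; housing's axes: push along +x.
- housing_mouth (a point): Middle of the mouth's opening, 26 mm above the worktop, at the housing's front edge; housing's axes.
- rod_grip (a point): Middle of the push rod's upright black grip, where it is held: 30 long (rod's x), 14 thick (y, the grasp width), 46 high on a 24 wide foot 4 mm thick. 18 mm above the rod's centre line; 30 mm above the worktop when the rod lies there.
- rod_tip (a point): Centre of the front face of the rod's rubber tip (24 across), 150 mm from the grip along the rod's +x and 18 mm lower than rod_grip.
- stand: Fixed drain stand on the worktop; origin on the worktop under the axis of its upright post (22 across, with the cap 331 high). A base plate carries the drip tray, whose middle is 160 mm from the post along the stand's -x.
- tray_floor (a point): Middle of the drip tray's floor, 12 mm above the worktop; stand's axes. The tray is inside 88 (stand's x) x 58 (y), rim 10 mm above its floor. The rack stands here with its length and bail along the stand's x, with 4 mm play on every side.
- swivel (a joint): Angle of the hook arm about the upright post (rad), counter-clockwise from above positive, range -0.15 to 1.4. At 0 the hook's seat is right over the tray's middle; it starts at 1.05 to 1.3, on the tray's -y side, and stays where it is left. The hook's tip leads as the angle falls towards 0.
- hook (a joint): How far the hook arm is pulled down (m), 0 at the top stop to 0.13; a spring in the post pulls it up, about 6 N at the top and 11 N at the bottom, and lifts the rack by itself. With the rack standing in the tray, the hook passes under the bail and over the box at 0.108 to 0.124, best 0.116.
- hook_seat (a point): Lowest point (centre line) of the upturned hook of 8 mm bar, 160 mm from the post's axis, 179 mm above the worktop at the top stop. Axes of the arm (+x to the post). The hook lies across the arm: stem 14 mm to -y, upturned tip 14 mm to +y, tip's top 22 mm above this point. A bail hung in it has its middle about 12 mm above this point.
- hook_knob (a point): Middle of the round black knob on the arm's end, 96 mm straight above the hook's seat: 28 across, 40 high, free all round (may turn in the grip). 275 mm above the worktop at the top stop, 19 mm above the 54 mm wide, 4 mm thick disc at its foot, against which fingertips can bear down. The arm's underside is 59 mm above the seat.
- rod: The push rod, 194 long along its x, 90 g, 12 mm steel shaft with rubber tip; it lies level on the grip's foot and the tip, z up. Origin on its underside below the grip; the tail ends 44 mm behind that.
- flask: Bystander: glass conical flask 77 across, 113 high; origin under its centre.
- clock: Bystander: grey bench timer 40x70x59; origin under its centre.
- dish: Bystander: glass petri dish 65 across, 15 high; origin under its centre.
- bottle: Bystander: capped clear reagent bottle 60 across, 122 high; origin under its centre.

How it is judged:
By the outcome, as a careful person would: the job done as asked, in the order asked, and still so for the second after the job is handed in, with the robot touching nothing.
It also fails if it takes over 72 s, if anything falls off the work surface, if the arm or the gripper's body presses on something with over 40 N, if the wrist force passes 120 N, or if a joint passes its speed limit or range.

## Robot

A 6-joint arm with a two-finger parallel gripper is mounted at the origin on a cart in front of the work surface, level with it; the furniture and walls round the work are solid. World frame = base frame: x ahead of the robot, y to its left, z up, the work surface at z = 0. Lengths are in m, angles in rad, forces in N, time in s.
With the tool pointing down it reaches from about 0.25 to 0.85 m from the base axis. Payload 12.5 kg.
Tool frame: the origin (TCP) lies between the finger pads; the fingertips stand 8 mm ahead of it and the grasp point (between the pads) lies 11 mm behind it; z points along the fingers, y is the line along which they close (so a half turn about z gives the same grasp; the last joint's range is limited). The gripper opens to 93 mm and grips with 3 to 60 N. Pads are 15 mm wide; open, the fingers measure 128 mm over their backs; the gripper's body (75 mm by 188 mm) begins 65 mm behind the grasp point.
Start: joints at [1.152, 0.351, 1.652, -0, 1.139, -0.085], TCP at [0.18, 0.52, 0.227] pointing down, gripper open.
Joint ranges: [-2.75, 2.75], [-0.79, 2.1], [0.01, 2.65], [-1.57, 4.71], [0.07, 3.14], [-2.87, 2.87]. Speed limits (rad/s): [2.22, 2.22, 2.79, 3.14, 3.14, 3.14].

## Interface

Orientations are given as a unit quaternion [w, x, y, z].
In Python, from plant import sense, snapshot, camera_params, hand_in, look_for, outline_of, tip_of gives the robot as it stands.
- The arm moves only by the tool servo_tool, never from a script. Its argument "targets" is a list of rows, each a list of 7 numbers: the shift along the world's x, y, z in m, then the turn, a rotation vector about the world's x, y, z in rad, then the opening, from -1 (shut) to 1 (fully open), so that 0 is half open. In form: [[x, y, z, rx, ry, rz, hand], ...]. A call has 1 to 10 rows; each row is the pose to reach, as a shift and turn from the pose commanded when the call began; what a row does not reach only later rows make up. A row lasts 1/8 s, in which the tool goes at most 62.5 mm and 10.7 degrees, less where a joint would pass 70% of its speed; a pose out of reach is approached as far as the arm can. A call with a gripper value outside its range is refused whole. The fingers move at their own pace and stop on an object; "squeeze" is the grip in N (left out, the last holds). Time passes only in rows, so rows that repeat a pose let the fingers close. It gives the time, the measured TCP pose, the force, the opening and the grip force at its end, in the units of the state.
- sense(): the state, without advancing time (a new reading comes with each control period).
- snapshot(name): name is "scene" or "side" or "wrist"; returns the picture (420x560x3 uint8, red, green, blue); there is no depth.
- camera_params(name): a dict with "fx", "fy", "cx", "cy" (pixels), "extrinsics" (4x4, takes a point from world to camera coordinates). Camera axes: x right, y down, z forward; pixel columns grow to the right and rows downward; lengths in m; the calibration is good to about 2 mm. A picture is of the moment at which its call begins: read the wrist's pose just before it. camera_params takes no time and is no camera call; for the wrist camera it gives the pose at the moment of the call.
- hand_in(): hands the job in; it is judged then, once.
Trained networks look in the newest picture that a camera, given by its name, has taken for a name from the list of things; names that differ only in an ending like _2 or _b are one class to them, and where a whole thing is asked for, a point or a joint stands for the part that bears it (a point fixed in the world has none). Each returns a list of dicts, best first, with "conf" (0 to 1); they miss things now and then, are a little off and sometimes report something else, mostly with a low value. They report only what shows in the picture. A call takes as long as a camera call.
- look_for(camera, query): "rect" ([centre column, centre row, width, height] in pixels, round what is visible of it).
- outline_of(camera, query): "mask" (420x560 bool, what is visible of it) and "rect" ([centre column, centre row, width, height] in pixels, round what is visible of it).
- tip_of(camera, query): "centre" ([column, row] in pixels: a listed point, or the origin of a listed thing).
The state is a dict: "t": time; "joints": joint angles; "dq": joint speeds; "tau": joint torques, N m; "eef_pos": TCP position; "ee_rot": TCP orientation; "contact_force": force on the tool from outside, world axes, zero at the start; "moment": the same for the moment, N m; "finger_gap": finger opening in m; "finger_force": force on a finger pad.
Only numpy, scipy, OpenCV 4.12 (cv2) and the standard library are available. Lean on these libraries where they do the work, as an engineer would, in place of code of your own. Each camera call takes 0.05 s, during which the arm holds its last target. There are 200 camera calls.

## Working session

There is one attempt and no reset: what is moved stays moved. The work goes in short steps, Python scripts to look and compute and a tool call to move; the robot and the scene stay as the last step left them, time stands still between calls to the robot, and variables do not carry over. Pictures are saved under pics/ and viewed, at most 10 in all, crops included, and the job is handed in when it is done.

Besides the shell and the picture viewer there is one more tool, called after "Emit:" as a command line: name --pt "numbers of a row" for each row, then --argument value for the rest. servo_tool: Moves the arm, as the interface text tells. Its arguments: {"type":"object","properties":{"targets":{"type":"array"},"squeeze":{"type":"number"}},"required":["targets"]}

```bash
ls; mkdir -p pics
cat > h.py <<'E'
import numpy as np, cv2
from plant import *
def P(c):
    p=camera_params(c); K=np.array([[p['fx'],0,p['cx']],[0,p['fy'],p['cy']],[0,0,1]]); return K,np.array(p['extrinsics'])
def ray(c,uv,cam=None):
    K,E=cam or P(c); R,t=E[:3,:3],E[:3,3]
    d=R.T@np.linalg.inv(K)@np.array([uv[0],uv[1],1.]); return -R.T@t,d
def onz(c,uv,z,cam=None):
    o,d=ray(c,uv,cam); return o+d*(z-o[2])/d[2]
def tri(rs):
    A=np.zeros((3,3));b=np.zeros(3)
    for o,d in rs:
        d=d/np.linalg.norm(d);M=np.eye(3)-np.outer(d,d);A+=M;b+=M@o
    p=np.linalg.solve(A,b)
    res=[np.linalg.norm(np.cross(p-o,d/np.linalg.norm(d))) for o,d in rs]
    return p,res
def proj(c,X,cam=None):
    K,E=cam or P(c); q=K@(E[:3,:3]@np.array(X)+E[:3,3]); return q[:2]/q[2]
def save(im,n): cv2.imwrite('pics/'+n+'.png',cv2.cvtColor(im,cv2.COLOR_RGB2BGR))
E
cat > a.py <<'E'
from h import *
np.set_printoptions(precision=3,suppress=True)
a=snapshot('scene');b=snapshot('side');save(a,'scene0');save(b,'side0')
for c in('scene','side'): print(c,-P(c)[1][:3,:3].T@P(c)[1][:3,3])
for q in ['rod_grip','rod_tip','housing_hole','housing_mouth','tray_floor','hook_knob','hook_seat','stand','housing','rack_bail','flask','clock','dish','bottle']:
    r={}
    for c in('scene','side'):
        d=tip_of(c,q)
        if d: r[c]=d[0]['centre']; print(q,c,np.array(d[0]['centre']),round(d[0]['conf'],2),len(d))
    if len(r)==2: print('   ',*tri([ray(c,r[c]) for c in r]))
E
python3 a.py
```

```text
pics
scene [-0.562 -0.79   1.188]
side [0.357 0.976 1.144]
rod_grip scene [216.7 245.9] 0.85 1
rod_grip side [301.5 273.4] 0.76 1
    [0.414 0.029 0.032] [np.float64(0.0042570417644412035), np.float64(0.004257041764441239)]
rod_tip scene [244.  277.1] 0.83 1
rod_tip side [315.6 251.4] 0.51 1
    [ 0.371 -0.107  0.007] [np.float64(0.0005362610911402967), np.float64(0.0005362610911401637)]
housing_hole scene [182.5 224. ] 0.68 1
housing_hole side [283.4 312. ] 0.96 2
    [0.453 0.196 0.022] [np.float64(0.001191234900543842), np.float64(0.001191234900543798)]
housing_mouth scene [205.2 229.2] 0.94 4
housing_mouth side [283.6 287.6] 0.58 1
    [0.464 0.107 0.033] [np.float64(0.0008036529240623407), np.float64(0.0008036529240624087)]
tray_floor scene [297.9 288.4] 0.66 2
tray_floor side [306.4 220.8] 0.82 2
    [ 0.42  -0.27   0.009] [np.float64(0.0037089076504667313), np.float64(0.003708907650466651)]
hook_knob scene [375.2 224.6] 0.69 1
hook_knob side [300.8 146.8] 0.9 3
    [ 0.486 -0.441  0.271] [np.float64(0.012598318543923867), np.float64(0.012598318543923915)]
hook_seat scene [370.
[... 323 characters left out ...]
196.  228.8] 0.6 1
housing side [283.5 301.8] 0.73 3
    [0.461 0.149 0.015] [np.float64(0.0034627753233925484), np.float64(0.0034627753233925423)]
rack_bail scene [195.  210.8] 0.68 2
flask side [281.7 303.4] 0.34 1
clock scene [198.5 193.1] 0.85 2
clock side [219.7 330.2] 0.84 1
    [ 0.646  0.281 -0.005] [np.float64(0.0010705783345406176), np.float64(0.0010705783345410138)]
dish scene [212.  206.4] 0.46 1
dish side [231.  305.3] 0.85 2
    [ 0.622  0.19  -0.003] [np.float64(0.012792725802949635), np.float64(0.01279272580294961)]
bottle scene [416.  330.1] 0.7 1
bottle side [307.9 172.9] 0.83 1
    [ 0.453 -0.619  0.008] [np.float64(0.001380332068684056), np.float64(0.0013803320686839422)]
```

Run:
```python
import cv2,numpy as np
a=cv2.imread('pics/scene0.png')[150:400,130:470];b=cv2.imread('pics/side0.png')[110:360,170:370]
c=np.hstack([cv2.resize(a,None,fx=1.45,fy=1.45,interpolation=2),cv2.resize(b,None,fx=1.45,fy=1.45,interpolation=2)])
print(c.shape);cv2.imwrite('pics/v1.png',c)
```

```text
(362, 783, 3)
```

View pics/v1.png

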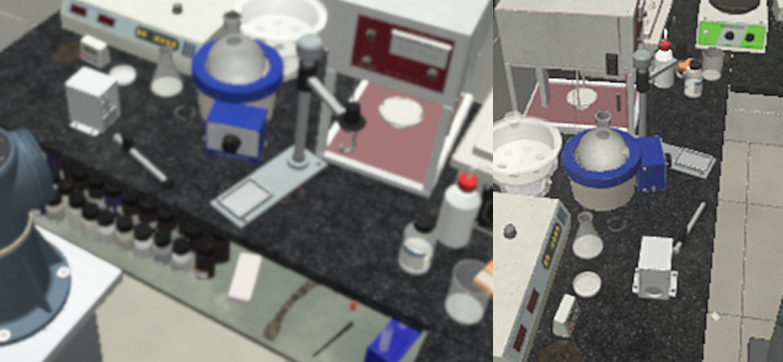

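```bash
cat >> h.py <<'E'
from scipy.spatial.transform import Rotation as Ro
def pose():
    s=sense(); q=np.array(s['ee_rot']); R=Ro.from_quat(q[[1,2,3,0]]).as_matrix()
    return s,np.array(s['eef_pos']),np.arctan2(R[1,0],R[0,0]),R
E
python3 - <<'E'
from h import *
s,p,psi,R=pose();print(s['t'],p,psi,R.round(3),np.round(s['joints'],3),s['contact_force'],s['finger_gap'])
print(tri([ray('scene',(290,248.6)),ray('side',(278,224))]))
for c in('scene','side'):
  r=outline_of(c,'rod');print(c,r and (r[0]['rect'],r[0]['conf']))
E
```

```text
1.5 [0.18015151 0.51967266 0.22663801] 2.8078265306903227 [[-0.945  0.328 -0.   ]
 [ 0.328  0.945  0.   ]
 [ 0.     0.    -1.   ]] [ 1.152  0.351  1.652  0.     1.139 -0.085] [-0.73372433 -0.20760137 -0.04613216] 0.09309250149974563
(array([ 0.52425396, -0.18365093,  0.04962976]), [np.float64(0.00796654084374031), np.float64(0.007966540843740433)])
scene ([230.8, 259.1, 44.5, 37.3], 0.73)
side ([306.2, 268.4, 25.9, 39.8], 0.51)
```

Emit:
servo_tool --pt "0.234 -0.49 -0.03 0 0 -1.54 1" --pt "0.234 -0.49 -0.03 0 0 -1.54 1" --pt "0.234 -0.49 -0.03 0 0 -1.54 1" --pt "0.234 -0.49 -0.03 0 0 -1.54 1" --pt "0.234 -0.49 -0.03 0 0 -1.54 1" --pt "0.234 -0.49 -0.03 0 0 -1.54 1" --pt "0.234 -0.49 -0.03 0 0 -1.54 1" --pt "0.234 -0.49 -0.03 0 0 -1.54 1" --pt "0.234 -0.49 -0.03 0 0 -1.54 1" --pt "0.234 -0.49 -0.03 0 0 -1.54 1"

```text
t: 2.85
eef_pos: [0.415, 0.0276, 0.1965]
ee_rot: [0.0, 0.807, 0.591, 0.0]
contact_force: [-1.4, 0.9, 1.4]
finger_gap: 0.093
finger_force: 0.0
```

```bash
cat > w.py <<'E'
from h import *
import sys
np.set_printoptions(precision=4,suppress=True)
n=sys.argv[1]; s,p,psi,R=pose(); cam=P('wrist'); im=snapshot('wrist'); save(im,n)
print('t',s['t'],'p',p,'psi',psi,'cam',-cam[1][:3,:3].T@cam[1][:3,3],'dir',cam[1][2,:3])
for a in sys.argv[2:]:
    q,z=a.split('='); 
    for d in tip_of('wrist',q)[:2]: print(q,d['centre'],round(d['conf'],2),onz('wrist',d['centre'],float(z),cam))
E
python3 w.py w1 rod_grip=0.03 rod_tip=0.012 housing_mouth=0.026 housing=0 rack_bail=0.092
```

```text
t 2.85 p [0.415  0.0276 0.1965] psi 1.2637104290525967 cam [0.4351 0.0936 0.3553] dir [-0.0739 -0.235  -0.9692]
rod_grip [280.2, 200.1] 0.81 [0.4165 0.0211 0.03  ]
housing [286.0, 69.3] 0.93 [0.464  0.1503 0.    ]
```

View pics/w1.png

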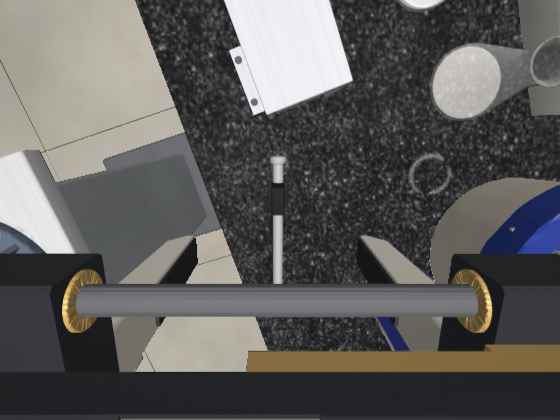

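```bash
cat > t.py <<'E'
from h import *
np.set_printoptions(precision=4,suppress=True)
im=cv2.imread('pics/w1.png')
f=lambda u,z:onz('wrist',u,z)
g=cv2.cvtColor(im,cv2.COLOR_BGR2GRAY).astype(float)
# shaft centre columns
for r in (173,178,230,250,270):
    row=g[r,255:300]; c=np.where(row>130)[0]+255; print(r,c.min(),c.max(),f((c.mean(),r),.012))
d=(g[198,255:300]<40); 
for r in (190,198,208): print(r,g[r,262:296].astype(int))
print(g[176:222:1,278].astype(int))
# housing roof: white mask
m=((g>150)).astype(np.uint8); n,l,st,ce=cv2.connectedComponentsWithStats(m); k=l[50,290]; mm=(l==k).astype(np.uint8)
print(st[k]); c=max(cv2.findContours(mm,0,2)[0],key=cv2.contourArea); a=cv2.approxPolyDP(c,4,True)[:,0]
for p in a: print(p,f(p,.109),f(p,0))
E
python3 t.py
```

```text
173 263 282 [0.4194 0.0514 0.012 ]
178 273 282 [0.4191 0.0455 0.012 ]
230 273 281 [ 0.4002 -0.0134  0.012 ]
250 273 281 [ 0.3927 -0.0376  0.012 ]
270 273 281 [ 0.3849 -0.0626  0.012 ]
190 [66 62 51 51 63 52 49 48 48 33 40 49 48 48 48 49 50 49 50 50 49 43 35 47
 48 46 47 53 53 50 61 85 77 64]
198 [47 44 43 44 44 37 45 45 47 32 40 46 46 48 46 47 47 47 47 47 47 41 32 45
 46 42 49 48 54 59 59 60 58 45]
208 [56 51 45 42 39 36 38 44 53 37 38 45 44 43 44 44 43 44 44 44 43 39 43 63
 59 54 53 51 47 45 42 41 47 67]
[209 209 209 209 208 208 186  70  23  25  24  30  41  48  50  49  48  49
  47  48  48  47  47  46  48  47  46  45  45  45  45  43  43  45  43  43
  43  42  67 143 204 204 204 204 203 204]
[  224     0   129   115 10754]
[224   0] [0.4246 0.1928 0.109 ] [0.4206 0.2353 0.    ]
[241  45] [0.4267 0.1617 0.109 ] [0.4237 0.1905 0.    ]
[229  51] [0.417  0.1605 0.109 ] [0.4096 0.1888 0.    ]
[253 114] [0.4199 0.1131 0.109 ] [0.4138 0.1204 0.    ]
[270 113] [0.4326 0.1099 0.109 ] [0.4322 0.1158 0.    ]
[352  80] [0.4987 0.1142 0.109 ] [0.5275 0.122  0.    ]
[328   0] [0.4951 0.1709 0.109 ] [0.5223 0.2037 0.    ]
```

Emit:
servo_tool --pt "-0.002 0 -0.06 0 0 0 0" --pt "-0.002 0 -0.12 0 0 0 0" --pt "-0.002 0 -0.177 0 0 0 0" --pt "-0.002 0 -0.177 0 0 0 0" --pt "-0.002 0 -0.177 0 0 0 -1" --pt "-0.002 0 -0.177 0 0 0 -1" --pt "-0.002 0 -0.177 0 0 0 -1" --pt "-0.002 0 -0.177 0 0 0 -1" --squeeze 50

```text
t: 4.15
eef_pos: [0.4127, 0.0296, 0.0205]
ee_rot: [0.001, 0.806, 0.592, 0.001]
contact_force: [0.6, -0.1, 0.4]
finger_gap: 0.0175
finger_force: 0.2
```

Emit:
servo_tool --pt "0 0 0 0 0 0 -1" --pt "0 0 0 0 0 0 -1" --pt "0 0 0.06 0 0 0 -1" --pt "0 0 0.12 0 0 0 -1" --pt "0 0.02 0.18 0 0 0 -1" --pt "0.03 0.355 0.18 0 0 0.377 -1" --pt "0.03 0.355 0.18 0 0 0.377 -1" --pt "0.03 0.355 0.18 0 0 0.377 -1" --pt "0.03 0.355 0.18 0 0 0.377 -1" --pt "0.03 0.355 0.18 0 0 0.377 -1"

```text
t: 5.4
eef_pos: [0.4397, 0.3627, 0.1996]
ee_rot: [-0.0, 0.68, 0.733, -0.0]
contact_force: [1.2, -0.4, -0.7]
finger_gap: 0.0139
finger_force: 49.9
```

Emit:
servo_tool --pt "0 0.01 0 0 0 0 -1" --pt "0 0.01 0 0 0 0 -1" --pt "0 0.01 0 0 0 0 -1"

```text
t: 5.78
eef_pos: [0.44, 0.3694, 0.1996]
ee_rot: [0.0, 0.681, 0.732, -0.0]
contact_force: [0.6, 0.2, -0.8]
finger_gap: 0.0138
finger_force: 49.9
```

```bash
python3 w.py w2 rod_grip=0.2 housing_hole=0.026 housing=0
cat > b.py <<'E'
from h import *
import sys
np.set_printoptions(precision=4,suppress=True)
n=sys.argv[1]
for c in('scene','side'): save(snapshot(c),c+n)
for q in sys.argv[2:]:
    r={}
    for c in('scene','side'):
        d=tip_of(c,q)
        if d: r[c]=d[0]['centre']; print(q,c,np.array(d[0]['centre']),round(d[0]['conf'],2),len(d))
    if len(r)==2: p,e=tri([ray(c,r[c]) for c in r]); print('   ',p,np.round(e[0],4))
E
python3 b.py 1 housing_hole housing_mouth rod_tip rod_grip; tail -8 /dev/null; python3 -c "
from h import *;s,p,psi,R=pose();print(s['t'],p,psi,s['joints'],s['contact_force'],s['finger_gap'],s['finger_force'])"
```

```text
t 5.775 p [0.44   0.3694 0.1996] psi 1.6437368064531508 cam [0.4348 0.4384 0.3584] dir [ 0.0181 -0.2463 -0.969 ]
rod_grip [277.3, 274.8] 0.97 [0.441  0.3588 0.2   ]
housing_hole [282.5, 326.5] 0.72 [0.4595 0.2016 0.026 ]
housing [283.1, 349.9] 0.74 [0.4651 0.1464 0.    ]
housing_hole scene [182.8 222.4] 0.89 2
housing_hole side [278.5 328.5] 0.4 1
    [ 0.4735  0.2303 -0.0109] 0.0145
rod_tip scene [171.  178.1] 0.77 1
rod_grip scene [131.7 161.7] 0.66 1
rod_grip side [282.1 324.2] 0.69 1
    [0.4362 0.3681 0.2163] 0.0034
6.475 [0.44001705 0.37068535 0.19957076] 1.6448972107973816 [ 6.19180213e-01  4.24982571e-01  1.61303174e+00 -1.00674033e-05
  1.10357731e+00  5.45083864e-01] [ 0.65077073 -0.29393794  0.18033661] 0.014177831944893622 49.92196261882782
```

View pics/w2.png

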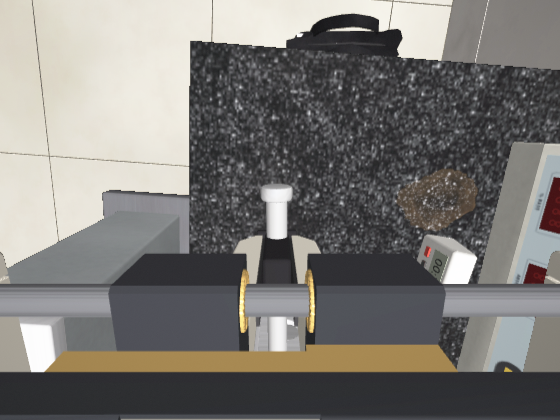

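```bash
cat > fit.py <<'E'
from h import *
np.set_printoptions(precision=4,suppress=True)
x,y,w=.460,.152,-1.48
T=lambda p:np.array([x+np.cos(w)*p[0]-np.sin(w)*p[1],y+np.sin(w)*p[0]+np.cos(w)*p[1],p[2]])
out=[]
for c,(u0,v0,n) in dict(scene=(165,180,60),side=(255,255,70)).items():
    S=390//n
    im=cv2.imread(f'pics/{c}0.png')[v0:v0+n,u0:u0+n]; im=cv2.resize(im,None,fx=S,fy=S,interpolation=cv2.INTER_CUBIC)
    def L(a,b,col=(0,0,255)):
        A,B=[(proj(c,T(p))-[u0,v0]+.5)*S for p in(a,b)]; cv2.line(im,tuple(A.astype(int)),tuple(B.astype(int)),col,1)
    X=(-.048,.043);Y=(-.035,.035)
    for yy in Y:
        L((X[0],yy,.109),(X[1],yy,.109))
        for xx in X: L((xx,yy,0),(xx,yy,.109))
    for xx in X: L((xx,Y[0],.109),(xx,Y[1],.109))
    t=np.linspace(0,6.283,25)
    for a,b in zip(t,t[1:]): L((X[0],.019*np.cos(a),.026+.019*np.sin(a)),(X[0],.019*np.cos(b),.026+.019*np.sin(b)),(0,160,0))
    out.append(im[:390,:390])
cv2.imwrite('pics/fit.png',np.hstack(out))
E
python3 fit.py
```

```text
Traceback (most recent call last):
  File "fit.py", line 19, in <module>
    cv2.imwrite('pics/fit.png',np.hstack(out))
                               ~~~~~~~~~^^^^^
ValueError: all the input array dimensions except for the concatenation axis must match exactly, but along dimension 0, the array at index 0 has size 360 and the array at index 1 has size 350
```

```bash
sed -i 's/im\[:390,:390\]/im[:350,:350]/' fit.py; python3 fit.py
```

```text
(no output)
```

View pics/fit.png

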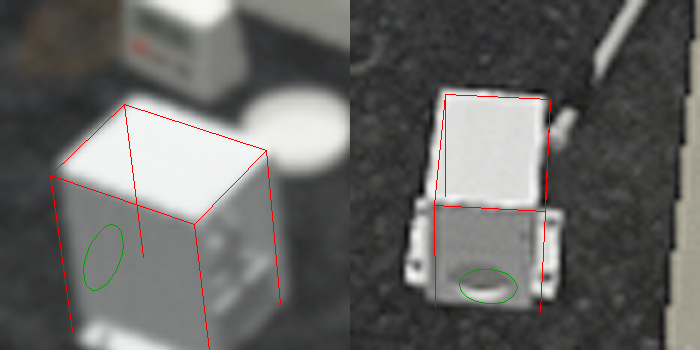

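```bash
cat > ls.py <<'E'
from h import *
from scipy.optimize import least_squares
np.set_printoptions(precision=4,suppress=True)
obs=[('scene',(61,179),(-.048,-.035)),('scene',(130,97),(-.048,.035)),('scene',(269,148),(.043,.035)),('scene',(195,224),(.043,-.035)),
('side',(91,91),(.043,.035)),('side',(201,98),(.043,-.035)),('side',(190,207),(-.048,-.035)),('side',(80,197),(-.048,.035))]
O=dict(scene=(165,180,6),side=(255,255,5)); cams={c:P(c) for c in O}
def f(v,ind=range(8)):
    x,y,w=v; r=[]
    for i in ind:
        c,o,p=obs[i]; u0,v0,S=O[c]
        for (sx,sy) in [p]:
            q=proj(c,[x+np.cos(w)*sx-np.sin(w)*sy,y+np.sin(w)*sx+np.cos(w)*sy,.109],cams[c]); r+=list(q-(np.array(o)/S-.5+[u0,v0]))
    return np.array(r)
# scene/side handedness check: try all labels
for nm,ind in dict(all=range(8),sc=range(4),si=range(4,8)).items():
    s=least_squares(lambda v:f(v,ind),[.46,.152,-1.48]); x,y,w=s.x
    print(nm,s.x,s.fun.round(1),'hole',x-.048*np.cos(w),y-.048*np.sin(w))
E
python3 ls.py
```

```text
all [ 0.4625  0.1498 -1.4983] [-0.8 -1.   0.4  0.9  0.6  0.5  0.7  0.   0.5 -0.1 -0.5 -0.1  0.2  0.4
  0.   0.9] hole 0.4589972425047417 0.19767572976779707
sc [ 0.4625  0.1508 -1.49  ] [-1.  -1.   0.   0.9  0.4  0.3  0.6 -0.2] hole 0.4586651339265393 0.19864851163715255
si [ 0.4628  0.1486 -1.5047] [ 0.5 -0.4 -0.5 -0.3  0.   0.2 -0.1  0.5] hole 0.4596255414775853 0.19652629991304427
```

Emit:
servo_tool --pt "0.006 0.012 0 0 0 0 -1" --pt "0.006 0.012 -0.06 0 0 0 -1" --pt "0.006 0.012 -0.12 0 0 0 -1" --pt "0.006 0.012 -0.165 0 0 0 -1" --pt "0.006 0.012 -0.165 0 0 0 -1" --pt "0.006 0.012 -0.165 0 0 0 -1"

```text
t: 7.22
eef_pos: [0.447, 0.3837, 0.0363]
ee_rot: [0.0, 0.68, 0.733, 0.001]
contact_force: [0.2, 0.3, -0.4]
finger_gap: 0.0137
finger_force: 49.9
```

```bash
python3 b.py 2 rod_tip rod_grip
python3 - <<'E'
import cv2,numpy as np
a=cv2.imread('pics/scene2.png')[170:270,90:230];b=cv2.imread('pics/side2.png')[240:380,240:340]
c=np.hstack([cv2.resize(a,(560,400),interpolation=2)[:,200:],cv2.resize(b,(286,400),interpolation=2)])
cv2.imwrite('pics/v2.png',c)
E
```

```text
rod_tip scene [173.9 219.9] 0.79 2
rod_tip side [301. 145.] 0.53 1
    [ 0.3216 -0.0659  0.399 ] 0.1537
rod_grip scene [137.7 198.5] 0.61 1
rod_grip side [277.5 358.9] 0.48 1
    [0.4444 0.3816 0.0577] 0.0024
```

View pics/v2.png

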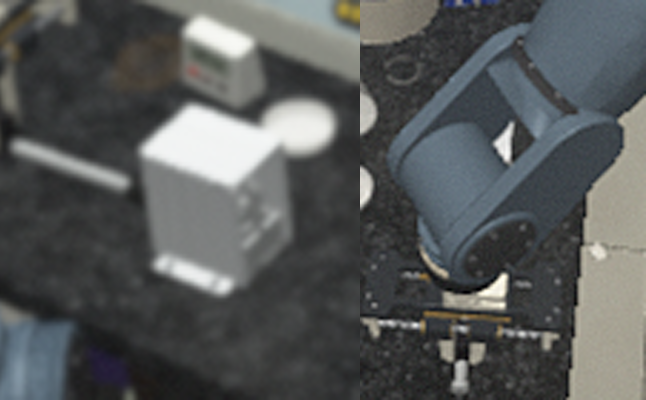

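Emit:
servo_tool --pt "0.0 -0.01 0 0 0 0 -1" --pt "0.0 -0.02 0 0 0 0 -1" --pt "0.001 -0.03 0 0 0 0 -1" --pt "0.002 -0.04 0 0 0 0 -1" --pt "0.002 -0.04 0 0 0 0 -1"

```text
t: 8.15
eef_pos: [0.4482, 0.342, 0.0347]
ee_rot: [0.0, 0.681, 0.733, 0.0]
contact_force: [0.3, -0.6, -0.5]
finger_gap: 0.0139
finger_force: 49.9
```

Emit:
servo_tool --pt "0.001 -0.01 0 0 0 0 -1" --pt "0.001 -0.02 0 0 0 0 -1" --pt "0.002 -0.03 0 0 0 0 -1" --pt "0.003 -0.04 0 0 0 0 -1" --pt "0.003 -0.05 0 0 0 0 -1" --pt "0.004 -0.06 0 0 0 0 -1" --pt "0.005 -0.07 0 0 0 0 -1"

```text
t: 9.02
eef_pos: [0.4531, 0.2722, 0.0346]
ee_rot: [0.0, 0.68, 0.733, 0.0]
contact_force: [0.5, 1.0, -0.5]
finger_gap: 0.0136
finger_force: 49.9
```

Emit:
servo_tool --pt "0.0 -0.008 0 0 0 0 -1" --pt "0.001 -0.016 0 0 0 0 -1" --pt "0.002 -0.022 0 0 0 0 -1" --pt "0.002 -0.022 0 0 0 0 -1"

```text
t: 9.52
eef_pos: [0.455, 0.2501, 0.0345]
ee_rot: [-0.0, 0.681, 0.733, -0.0]
contact_force: [0.3, -0.1, 0.2]
finger_gap: 0.0136
finger_force: 49.9
```

```bash
python3 b.py 3 rack_bail rack
python3 - <<'E'
import cv2,numpy as np
a=cv2.imread('pics/scene3.png')[170:270,150:250]
cv2.imwrite('pics/v3.png',cv2.resize(a,(500,500),interpolation=2))
E
```

```text
rack_bail scene [217.6 223.3] 0.7 2
rack scene [221.8 240.7] 0.95 1
```

View pics/v3.png

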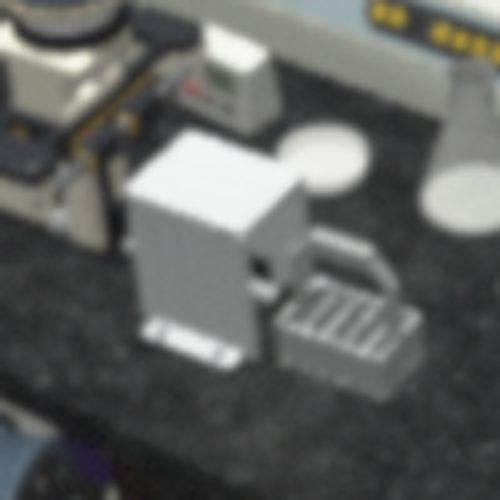

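Emit:
servo_tool --pt "-0.001 0.02 0 0 0 0 -1" --pt "-0.003 0.04 0 0 0 0 -1" --pt "-0.004 0.06 0 0 0 0 -1" --pt "-0.006 0.08 0 0 0 0 -1" --pt "-0.007 0.1 0 0 0 0 -1" --pt "-0.009 0.12 0 0 0 0 -1" --pt "-0.01 0.14 0 0 0 0 -1" --pt "-0.01 0.14 -0.012 0 0 0 -1" --pt "-0.01 0.14 -0.0145 0 0 0 -1" --pt "-0.01 0.14 -0.0145 0 0 0 -1"

```text
t: 11.08
eef_pos: [0.4452, 0.3908, 0.0203]
ee_rot: [-0.0, 0.681, 0.733, 0.0]
contact_force: [-1.4, 3.5, 6.1]
finger_gap: 0.0138
finger_force: 50.0
```

Emit:
servo_tool --pt "0 0 0 0 0 0 0" --pt "0 0 0 0 0 0 0" --pt "0 0 0 0 0 0 0.2" --pt "0 0 0.06 0 0 0 0.5" --pt "0 0 0.12 0 0 0 1" --pt "0 0 0.18 0 0 0 1"

```text
t: 11.82
eef_pos: [0.4448, 0.3903, 0.2018]
ee_rot: [-0.0, 0.68, 0.733, -0.0]
contact_force: [-0.0, 0.2, -0.6]
finger_gap: 0.0688
finger_force: 0.0
```

```bash
python3 b.py 4 rack_bail rack rod_grip rod_tip
```

```text
rack_bail scene [218.9 221.3] 0.78 2
rack scene [221.5 243.3] 0.57 1
rod_grip scene [138.3 202.9] 0.81 1
rod_grip side [277.  364.3] 0.64 1
    [0.4458 0.3858 0.0355] 0.0033
rod_tip scene [170.7 221.4] 0.73 1
rod_tip side [277.9 326.9] 0.52 2
    [0.4591 0.2492 0.0088] 0.0035
```

Emit:
servo_tool --pt "0 -0.06 0.05 0 0 0 1" --pt "0.023 -0.33 0.07 0 0 0 1" --pt "0.023 -0.33 0.07 0 0 0 1" --pt "0.023 -0.33 0.07 0 0 0 1" --pt "0.023 -0.33 0.07 0 0 0 1" --pt "0.023 -0.33 0.07 0 0 0 1" --pt "0.023 -0.33 0.07 0 0 0 1"

```text
t: 13.2
eef_pos: [0.4681, 0.0589, 0.2699]
ee_rot: [-0.0, 0.682, 0.732, -0.0]
contact_force: [0.2, -0.4, 0.2]
finger_gap: 0.093
finger_force: 0.0
```

```bash
python3 w.py w3 rack_bail=0.092 rack=0
python3 - <<'E'
from h import *
print(onz('scene',(218.9,221.3),.092),onz('scene',(221.5,243.3),0))
E
```

```text
t 13.2 p [0.4681 0.0589 0.2699] psi 1.641635108253416 cam [0.463  0.1279 0.4287] dir [ 0.0177 -0.246  -0.9691]
rack_bail [271.6, 196.8] 0.84 [0.4627 0.0541 0.092 ]
rack [275.4, 182.3] 0.86 [0.4666 0.0553 0.    ]
rack [427.0, 3.7] 0.44 [0.6382 0.2914 0.    ]
[0.46418364 0.04840797 0.092     ] [0.46466591 0.04516126 0.        ]
```

View pics/w3.png

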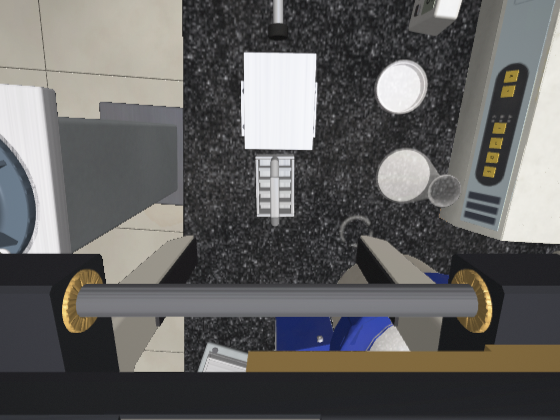

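Run:
```python
from h import *
np.set_printoptions(precision=4,suppress=True)
for u in [(256,157),(293,155),(294,216),(257,217)]: print(onz('wrist',u,.036))
print('c',onz('wrist',(275,186.2),.036))
for u in [(275,175),(276,205),(276,220)]: print('bail',onz('wrist',u,.1))
for u in [(244,53),(316,53),(315,149),(244,149)]: print('roof',onz('wrist',u,.109))
```

```text
[0.4389 0.0946 0.036 ]
[0.4856 0.1005 0.036 ]
[0.494  0.0205 0.036 ]
[0.4448 0.0154 0.036 ]
c [0.4658 0.0588 0.036 ]
bail [0.4643 0.0827 0.1   ]
bail [0.4679 0.0495 0.1   ]
bail [0.4691 0.0322 0.1   ]
roof [0.4262 0.1986 0.109 ]
roof [0.4949 0.2037 0.109 ]
roof [0.5034 0.1138 0.109 ]
roof [0.4306 0.1084 0.109 ]
```

Emit:
servo_tool --pt "-0.002 -0.002 -0.06 0 0 0 0" --pt "-0.002 -0.002 -0.12 0 0 0 0" --pt "-0.002 -0.002 -0.17 0 0 0 0" --pt "-0.002 -0.002 -0.189 0 0 0 -0.3" --pt "-0.002 -0.002 -0.189 0 0 0 -0.6" --pt "-0.002 -0.002 -0.189 0 0 0 -1" --pt "-0.002 -0.002 -0.189 0 0 0 -1" --pt "-0.002 -0.002 -0.189 0 0 0 -1" --pt "-0.002 -0.002 -0.189 0 0 0 -1" --squeeze 40

```text
t: 14.48
eef_pos: [0.4661, 0.0587, 0.0814]
ee_rot: [0.0, 0.681, 0.733, 0.0]
contact_force: [-0.7, 1.0, 0.8]
finger_gap: 0.0098
finger_force: 40.0
```

Emit:
servo_tool --pt "0 0 0 0 0 0 -1" --pt "0 0 0 0 0 0 -1" --pt "0 0 0.03 0 0 0 -1" --pt "0 0 0.08 0 0 0 -1" --pt "0 0 0.12 0 0 0 -1" --pt "0 0 0.12 0 0 0 -1"

```text
t: 15.22
eef_pos: [0.4671, 0.0586, 0.203]
ee_rot: [0.002, 0.68, 0.733, 0.002]
contact_force: [0.0, -0.3, -3.4]
finger_gap: 0.0091
finger_force: 40.0
```

Run:
```python
from h import *
np.set_printoptions(precision=4,suppress=True)
# stand/tray geometry from original scene pictures: crop zoom for corners
o=[]
a=cv2.imread('pics/scene0.png')[255:325,265:365];b=cv2.imread('pics/side0.png')[190:240,260:330]
cv2.imwrite('pics/v4.png',np.hstack([cv2.resize(a,(500,350),interpolation=2),cv2.resize(b,(280,200),interpolation=2).repeat(1,0) if 0 else cv2.copyMakeBorder(cv2.resize(b,None,fx=4,fy=4,interpolation=2),0,150,0,0,0)]))
```

```text
(no output)
```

View pics/v4.png

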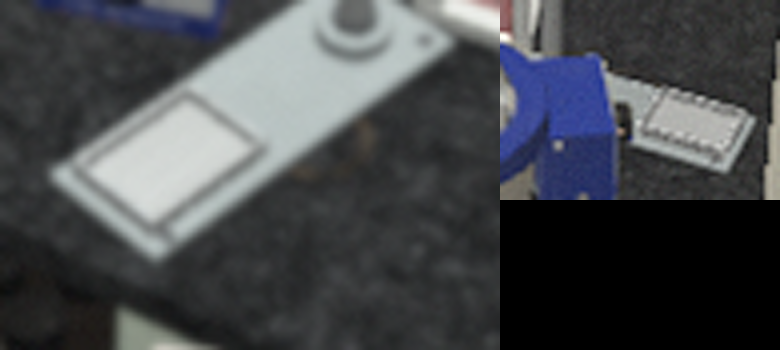

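Emit:
servo_tool --pt "-0.05 -0.03 0.03 0 0 -0.18 -1" --pt "-0.1 -0.06 0.03 0 0 -0.36 -1" --pt "-0.147 -0.1 0.03 0 0 -0.54 -1" --pt "-0.147 -0.15 0.03 0 0 -0.72 -1" --pt "-0.147 -0.2 0.03 0 0 -0.9 -1" --pt "-0.147 -0.25 0.03 0 0 -1.08 -1" --pt "-0.147 -0.3 0.03 0 0 -1.26 -1" --pt "-0.147 -0.3 0.03 0 0 -1.44 -1" --pt "-0.147 -0.3 0.03 0 0 -1.62 -1" --pt "-0.147 -0.3 0.03 0 0 -1.8 -1"

```text
t: 16.48
eef_pos: [0.3183, -0.2409, 0.2291]
ee_rot: [-0.001, 0.997, -0.081, -0.001]
contact_force: [0.4, -0.0, -2.5]
finger_gap: 0.0096
finger_force: 40.0
```

Emit:
servo_tool --pt "0 0 0 0 0 -0.14 -1" --pt "0 0 0 0 0 -0.14 -1" --pt "0 0 0 0 0 -0.14 -1"

```text
t: 16.85
eef_pos: [0.3187, -0.2411, 0.2303]
ee_rot: [-0.0, 0.989, -0.146, -0.001]
contact_force: [-0.6, 0.6, -2.5]
finger_gap: 0.01
finger_force: 40.0
```

```bash
python3 w.py w4 tray_floor=0.012 stand=0 rack=0.15 hook_knob=0.275
```

```text
t 16.85 p [ 0.3187 -0.2411  0.2303] psi -0.29215159768179666 cam [ 0.3837 -0.2597  0.389 ] dir [-0.2366  0.0722 -0.9689]
tray_floor [274.0, 99.6] 0.78 [ 0.4167 -0.2661  0.012 ]
rack [278.4, 221.1] 0.92 [ 0.3137 -0.24    0.15  ]
```

View pics/w4.png

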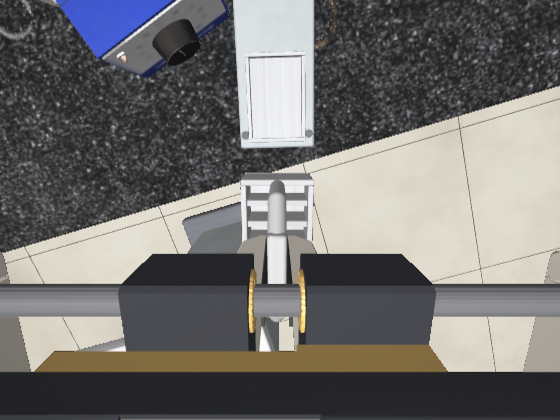

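Run:
```python
from h import *
g=cv2.cvtColor(cv2.imread('pics/w4.png'),cv2.COLOR_BGR2GRAY).astype(int)
for r in (20,75,100,125): print(r,'L',g[r,230:260],'R',g[r,296:318])
for c in (265,278,292): print(c,'top',g[44:66,c],'bot',g[128:150,c])
for r in (182,200,220): print(r,'L',g[r,236:252],'R',g[r,304:320])
for c in (252,262,300): print(c,g[168:192,c])
```

```text
20 L [ 70  67  74  90 198 213 223 224 223 223 223 223 223 223 223 223 223 224
 224 224 225 224 224 224 222 222 221 221 222 220] R [219 219 219 218 218 217 217 218 218 219 218 218 218 218 218 219 205 173
  85  59  46  59]
75 L [ 47  50  60  50  39  40  54 198 219 227 226 225 226 225 225 224 245 240
 240 128 226 234 235 230 236 235 235 237 238 237] R [237 239 236 235 235 157 237 236 223 176 219 220 220 220 220 221 206 159
  65  45  42  43]
100 L [ 55  49  50  59  60  54  49  48 132 210 227 227 226 226 226 226 226 232
 241 244 157 206 234 237 233 237 236 236 239 239] R [239 241 237 235 237 156 237 239 234 179 220 223 223 224 224 224 208 160
  65  40  39  66]
125 L [ 35  35  37  44  50  57  65  65  56  64 210 223 227 227 227 227 227 227
 222 244 242 199 177 236 239 236 239 238 238 240] R [241 242 240 237 238 197 243 241 239 213 226 228 228 228 227 227 206 154
  61  54  66  71]
265 top [222 222 222 222 222 222 222 220 221 238 237 224 122 134 221 239 239 239
 239 239 240 239] bot [233 233 233 233 233 234 235 235 236 225 189 237 236 226 197 230 230 226
 209 164  62  57]
278 top [221 221 221
[... 396 characters left out ...]
30 234 234 234 234 234 234 234 234 234 234] R [237 237 237 237 237 236 236 237 237 210 221 222 222 222 222 221]
200 L [224 223 223 223 222 241 238 238 238 218 123 155 173 174 175 174] R [171 171 171 121 223 239 236 234 231 134 212 216 215 216 215 216]
220 L [135 137 137 134 135 155 232 236 236 236 191 102 127 132 131 132] R [130 130 128 144 228 235 233 234 209 211 214 216 216 216 167 187]
252 [ 41  39  38  37  83 138 109 111 111 111 113 140 209 234 234 233 227 216
 237 237 237 237 237 237]
262 [ 58  58  59  71 101 141 109 111 111 111 113 140 208 234 235 233 228 219
 241 241 241 241 241 241]
300 [224 224 224 224 211 140 112 110 110 110 111 138 209 236 237 236 233 225
 239 239 238 238 238 238]
```

Run:
```python
from h import *
np.set_printoptions(precision=4,suppress=True)
f=lambda u,z:onz('wrist',u,z)[:2]
s,p,psi,R=pose(); print(p,psi)
for z in (.012,.022):
    A,B=[(f((l,r),z)+f((rr,r),z))/2 for l,r,rr in ((249,75,301.2),(251.7,125,301.2))]
    wd=[np.linalg.norm(f((l,r),z)-f((rr,r),z)) for l,r,rr in ((249,75,301.2),(251.7,125,301.2))]
    T,Bo=f((275.3,56.2),z),f((276.5,137.8),z)
    c=(T+Bo)/2
    yw=[np.arctan2(*(f((a,75),z)-f((b,125),z))[::-1]) for a,b in((249,251.7),(301.2,301.2))]
    print(z,'yaws',yw,'c',c,'len',np.linalg.norm(T-Bo),'w',wd,'end yaw',np.arctan2(*(f((265,56.6),z)-f((292,55.4),z))[::-1])-np.pi/2)
z=.0365+p[2]-.0814
F=f((276.8,179.5),z);G=f((277.1,220),z)
print('rack front mid',F,'z',z,'yaw',np.arctan2(*(F-G)[::-1]),'w',np.linalg.norm(f((240.5,182),z)-f((313,182),z)))
d=np.array([np.cos(psi),np.sin(psi)]);print('centre',F-.04*d,'off from tcp in tool x,y',(F-.04*d-p[:2])@d,(F-.04*d-p[:2])@[-d[1],d[0]])
print('roof check', )
```

```text
[ 0.319  -0.2413  0.231 ] -0.2943276666655944
0.012 yaws [np.float64(-0.2586991321984177), np.float64(-0.2747514791501575)] c [ 0.418  -0.2694] len 0.090175875277955 w [np.float64(0.05996205857257475), np.float64(0.0590708708736495)] end yaw -0.25392110034241955
0.022 yaws [np.float64(-0.25869913219841784), np.float64(-0.2747514791501571)] c [ 0.4171 -0.2691] len 0.08778889526459287 w [np.float64(0.058374846527982874), np.float64(0.05750724881051258)] end yaw -0.25392110034241977
rack front mid [ 0.3526 -0.2506] z 0.18609950503577113 yaw -0.2870470712416115 w 0.048809571656223814
centre [ 0.3143 -0.239 ] off from tcp in tool x,y -0.005153756382153943 0.0008915769779133656
roof check
```

Run:
```python
from h import *
np.set_printoptions(precision=4,suppress=True)
f=lambda u,z:onz('wrist',u,z)[:2]
s,p,psi,R=pose(); d=np.array([np.cos(psi),np.sin(psi)])
for z in(.149,.155): print('front bottom along',(f((277,172),z)-p[:2])@d,z)
for z in(.18,.186): print('front rim along',(f((277,179.5),z)-p[:2])@d,z)
for z in(.15,.005):pass
for u in [((234,20),(240,125)),((313.3,20),(313.3,125))]: print('plate yaw',np.arctan2(*(f(u[0],.006)-f(u[1],.006))[::-1]))
g=cv2.cvtColor(cv2.imread('pics/w3.png'),cv2.COLOR_BGR2GRAY).astype(int)
for c in (262,285): print(c,'top',g[148:166,c],'bot',g[206:226,c])
```

```text
front bottom along 0.03489962752875811 0.149
front bottom along 0.035707885499870216 0.155
front rim along 0.03387329595763773 0.18
front rim along 0.03483034622172998 0.186
plate yaw -0.2648572534216129
plate yaw -0.2650168352654944
262 top [232 124  55  57  52  58  90 112 151 209 198 184 212 212 211 211 208 177] bot [206 198 157 107 108 108 110 131 185 205 170  55  56  46  42  38  35  33
  32  37]
285 top [239 190  56  73  91 104 107 118 161 214 207 184 209 208 209 209 202 164] bot [205 194 147 108 110 108 108 134 194 209 179  68  71  62  58  54  51  49
  47  42]
```

Emit:
servo_tool --pt "0.001 -0.002 -0.06 0 0 0.029 -1" --pt "0.001 -0.002 -0.115 0 0 0.029 -1" --pt "0.001 -0.002 -0.115 0 0 0.029 -1" --pt "0.001 -0.002 -0.115 0 0 0.029 -1" --pt "0.001 -0.002 -0.115 0 0 0.029 -1"

```text
t: 17.73
eef_pos: [0.321, -0.2442, 0.1181]
ee_rot: [0.001, 0.991, -0.133, 0.002]
contact_force: [0.4, 0.3, -2.1]
finger_gap: 0.0093
finger_force: 40.0
```

```bash
python3 w.py w5 tray_floor=0.012 rack=0.036; python3 b.py 5 rack tray_floor
python3 - <<'E'
from h import *
np.set_printoptions(linewidth=200)
g=cv2.cvtColor(cv2.imread('pics/w5.png'),cv2.COLOR_BGR2GRAY).astype(int)
for r in (40,70,100): print(r,'L',g[r,225:262],'R',g[r,296:330])
for c in (265,278,292): print(c,'top',g[0:40,c],'bot',g[125:215,c])
E
```

```text
t 17.725 p [ 0.321  -0.2442  0.1181] psi -0.26602921413242936 cam [ 0.3858 -0.2606  0.2771] dir [-0.2346  0.0625 -0.9701]
tray_floor [275.9, 87.8] 0.83 [ 0.4185 -0.2694  0.012 ]
rack [275.4, 219.9] 0.91 [ 0.3174 -0.2413  0.036 ]
rack scene [272.5 302. ] 0.94 1
rack side [332.  223.5] 0.73 1
    [ 0.3159 -0.2454  0.0334] 0.0023
tray_floor scene [300.  286.1] 0.78 1
tray_floor side [308.8 219.9] 0.83 1
    [ 0.4162 -0.273   0.0184] 0.0031
40 L [223 224 224 224 224 225 225 238 242 240 242 205 100 167 236 237 238 237 234 237 239 238 238 239 240 240 240 239 237 237 240 238 236 232 234 238 242] R [240 237 238 239 240 238 240 242 241 239 240 241 240 238 238 238 221 137 226 241 239 235 211 175 221 224 224 224 224 224 224 224 223 204]
70 L [227 227 227 227 227 228 228 228 240 243 243 243 202  98 209 238 238 239 237 235 240 239 238 239 240 241 242 241 239 237 239 239 238 235 234 237 242] R [240 238 238 239 239 239 243 242 242 241 242 242 238 239 239 240 147 201 242 241 238 224 183 222 225 225 225 226 226 226 225 224 200 166]
100 L [229 229 229 228 228 228 228 229 229 243 246 244 245 200 108 21
[... 1137 characters left out ...]
15 116 115 117 118 121 127 111 112 112 112 111 111 111 111 112 112 116 138 173 194 207 212 211 211 212 212 211 212 211 211 212 212 211 212 213 213 212 211 212 212]
292 top [221 220 220 220 220 220 221 222 221 221 222 222 223 223 223 223 224 223 223 214 191 234 240 241 236 202 118  93  92 137 223 240 240 240 240 240 240 240 240 240] bot [244 245 245 244 244 244 244 244 244 245 245 245 244 244 245 245 245 244 245 245 234 187 242 242 238 220 178 232 232 232 231 225 201 164  68  47  51  53  56  64  70  58  52  78 104 104  79  97 146
 114 116 116 117 118 145 216 239 240 239 234 221 241 241 241 241 241 241 228 119 117 117 117 117 118 126 178 235 234 234 234 235 238 239 239 238 230 171 119 118 116]
```

Run:
```python
from h import *
np.set_printoptions(precision=4,suppress=True,linewidth=200)
g=cv2.cvtColor(cv2.imread('pics/w5.png'),cv2.COLOR_BGR2GRAY).astype(int)
for r in (176,183,200,215): print(r,'L',g[r,225:250],'R',g[r,300:325])
s,p,psi,R=pose(); d=np.array([np.cos(psi),np.sin(psi)]);n=np.array([-d[1],d[0]]); print(p,psi)
f=lambda u,z:(lambda q:np.array([q@d,q@n]))(onz('wrist',u,z)[:2]-p[:2])
print('tray far rim',f((275,25.3),.022),'far floor',f((275,29.6),.012),'near rim',f((275.3,146),.022))
for l,r,R in((237,40,313),(238,70,312.3),(239,100,311.5)): print('lat',f((l,r),.022),f((R,r),.022),f((l,r),.012),f((R,r),.012))
print('rack front rim',f((277,179.2),.0727),'bottom',f((277,172),.0367))
```

```text
176 L [ 49  45  40  45  53  57  50  45  43  59  81  86  69  58  54  60  65  75 105 114 116 116 117 116 116] R [116 116 116 116 116 117 117 116 116 116 115  86  78  75  81  91  97  96  84  78  85  76  67  83 101]
183 L [ 65  99 110  86  65  62  69  76  83  90  95  87  78  72  61 162 232 236 236 236 237 236 237 237 237] R [240 240 240 240 240 240 240 240 240 240 240 240 244 224 227 227 227 227 227 227 227 227 227 228 227]
200 L [ 74  84  80  70  74  81  96  86  67  94 109 126 125 178 214 225 236 241 242 241 223 123 160 179 180] R [178 177 178 178 178 177 177 126 229 242 240 238 235 132 219 223 222 223 222 222 223 223 222 223 223]
215 L [109 118 125 129 131 132 135 137 138 139 141 141 143 143 143 142 195 239 241 240 237 183 104  95 104] R [117 117 116 116 116 130 131 134 230 239 238 236 210 219 221 131 216 220 219 220 219 220 221 221 221]
[ 0.32   -0.2434  0.1162] -0.2661894582701871
tray far rim [0.1424 0.0022] far floor [0.1424 0.0023] near rim [0.0545 0.0021]
lat [0.1325 0.0307] [ 0.1325 -0.0263] [0.1351 0.0319] [ 0.1351 -0.0273]
lat [0.1117 0.0306] [ 0.1117 -0.0263] [0.1134 0.0318] [ 0.1134 -0.0274]
lat [0.0899 0.0305] [ 0.0899 -0.0263] [0.0908 0.0317] [ 0.0908 -0.0274]
rack front rim [0.0353 0.0008] bottom [0.0353 0.0007]
```

Emit:
servo_tool --pt "0.03 -0.008 0.01 0 0 0 -1" --pt "0.06 -0.016 0.01 0 0 0 -1" --pt "0.0996 -0.0263 0.01 0 0 0 -1" --pt "0.0996 -0.0263 0.005 0 0 0 -1" --pt "0.0996 -0.0263 0.0 0 0 0 -1" --pt "0.0996 -0.0263 -0.008 0 0 0 -1" --pt "0.0996 -0.0263 -0.008 0 0 0 -1" --pt "0.0996 -0.0263 -0.016 0 0 0 -1" --pt "0.0996 -0.0263 -0.019 0 0 0 -1" --pt "0.0996 -0.0263 -0.019 0 0 0 -1"

```text
t: 19.42
eef_pos: [0.4195, -0.2696, 0.0968]
ee_rot: [-0.0, 0.991, -0.133, -0.0]
contact_force: [0.1, 0.4, -2.9]
finger_gap: 0.0099
finger_force: 40.0
```

Emit:
servo_tool --pt "0 0 -0.002 0 0 0 -1" --pt "0 0 -0.004 0 0 0 -1" --pt "0 0 -0.004 0 0 0 -1"

```text
t: 19.8
eef_pos: [0.4203, -0.27, 0.0937]
ee_rot: [0.0, 0.991, -0.133, 0.001]
contact_force: [1.5, 1.1, 4.2]
finger_gap: 0.0092
finger_force: 40.0
```

```bash
python3 b.py 6 rack rack_bail tray_floor hook_knob hook_seat
```

```text
rack scene [301.7 287.9] 0.77 1
rack side [307.9 220. ] 0.9 1
    [ 0.4193 -0.2781  0.0118] 0.002
rack_bail scene [301.9 263.6] 0.55 3
rack_bail side [307.  202.8] 0.68 2
    [ 0.426  -0.2735  0.1058] 0.0007
tray_floor scene [300.2 286.5] 0.56 2
tray_floor side [309.  219.6] 0.82 1
    [ 0.4153 -0.2745  0.0186] 0.0028
hook_knob scene [375.4 226.1] 0.9 1
hook_knob side [299.9 143.3] 0.53 1
    [ 0.4856 -0.4473  0.2761] 0.0046
hook_seat scene [370.7 255.9] 0.94 2
```

Emit:
servo_tool --pt "0 0 0 0 0 0 -0.5" --pt "0 0 0 0 0 0 0" --pt "0 0 0 0 0 0 0" --pt "0 0 0.005 0 0 0 0" --pt "0 0 0.06 0 0 0 0" --pt "0 0 0.12 0 0 0 0" --pt "0 0 0.18 0 0 0 0" --pt "0 0 0.246 0 0 0 0.5" --pt "0.03 -0.06 0.246 0 0 0.18 1" --pt "0.033 -0.12 0.246 0 0 0.36 1"

```text
t: 21.65
eef_pos: [0.4536, -0.3888, 0.3408]
ee_rot: [0.001, 0.999, 0.051, 0.001]
contact_force: [0.4, 0.9, 0.5]
finger_gap: 0.0719
finger_force: 0.0
```

Emit:
servo_tool --pt "0 -0.06 0 0 0 0.18 1" --pt "0 -0.108 0 0 0 0.36 1" --pt "0 -0.108 0 0 0 0.54 1" --pt "0 -0.108 0 0 0 0.72 1" --pt "0 -0.108 0 0 0 0.91 1" --pt "0 -0.108 0 0 0 0.91 1" --pt "0 -0.108 0 0 0 0.91 1"

```text
t: 22.52
eef_pos: [0.4524, -0.4957, 0.3392]
ee_rot: [-0.0, 0.878, 0.479, 0.0]
contact_force: [0.1, 0.3, -0.7]
finger_gap: 0.093
finger_force: 0.0
```

```bash
python3 w.py w6 hook_knob=0.275 hook_knob=0.295 stand=0.0; python3 b.py 7 rack rack_bail hook_knob hook_seat
python3 - <<'E'
from h import *
im=cv2.imread('pics/w6.png'); a=cv2.imread('pics/scene7.png')[190:320,260:400]
cv2.imwrite('pics/v6.png',np.hstack([cv2.resize(im,(500,375)),cv2.resize(a[:,20:],(300,325),interpolation=2) if 0 else cv2.copyMakeBorder(cv2.resize(a,(300,279),interpolation=2),0,96,0,0,0)]))
E
```

```text
t 22.525 p [ 0.4524 -0.4957  0.3392] psi 0.9997431817361937 cam [ 0.4888 -0.4374  0.498 ] dir [-0.1328 -0.2073 -0.9692]
hook_knob [271.0, 140.3] 0.9 [ 0.4816 -0.4415  0.275 ]
hook_knob [271.0, 140.3] 0.9 [ 0.4822 -0.4411  0.295 ]
stand [274.8, 22.4] 0.73 [ 0.5687 -0.3088  0.    ]
rack scene [299.8 287.1] 0.56 2
rack side [308.1 223. ] 0.62 1
    [ 0.4196 -0.2688  0.0064] 0.0054
rack_bail scene [301.2 265.3] 0.97 3
rack_bail side [311.8 206.1] 0.57 1
    [ 0.4124 -0.2713  0.1006] 0.0084
hook_knob scene [371.3 225.3] 0.84 1
hook_knob side [298.2 144. ] 0.58 1
    [ 0.4891 -0.437   0.2752] 0.0009
hook_seat scene [369.9 257.6] 0.71 1
```

View pics/v6.png

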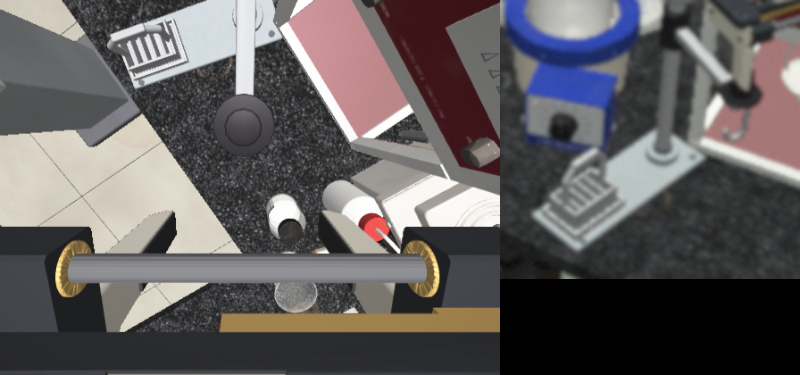

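Run:
```python
from h import *
np.set_printoptions(precision=4,suppress=True)
print(tri([ray('scene',(362,184)),ray('side',(269,169))]))
for z in(.2,.25,.3): print(z,onz('scene',(451,222),z),onz('wrist',(537,168),z),onz('wrist',(415,0),z))
```

```text
(array([ 0.6134, -0.3268,  0.2526]), [np.float64(0.04026361638695399), np.float64(0.04026361638695394)])
0.2 [ 0.7112 -0.5943  0.2   ] [ 0.6831 -0.6042  0.2   ] [ 0.6468 -0.4103  0.2   ]
0.25 [ 0.6468 -0.6042  0.25  ] [ 0.6505 -0.5762  0.25  ] [ 0.6202 -0.4148  0.25  ]
0.3 [ 0.5824 -0.6141  0.3   ] [ 0.6179 -0.5482  0.3   ] [ 0.5937 -0.4194  0.3   ]
```

Emit:
servo_tool --pt "0.0306 0.0527 0 0 0 0 1" --pt "0.0306 0.0527 0 0 0 0 1" --pt "0.0306 0.0527 -0.04 0 0 0 1" --pt "0.0306 0.0527 -0.072 0 0 0 0.5" --pt "0.0306 0.0527 -0.072 0 0 0 0" --pt "0.0306 0.0527 -0.072 0 0 0 -0.3" --pt "0.0306 0.0527 -0.072 0 0 0 -0.5" --pt "0.0306 0.0527 -0.072 0 0 0 -1" --pt "0.0306 0.0527 -0.072 0 0 0 -1" --pt "0.0306 0.0527 -0.072 0 0 0 -1" --squeeze 50

```text
t: 24.48
eef_pos: [0.4831, -0.4431, 0.2672]
ee_rot: [0.0, 0.877, 0.481, -0.0]
contact_force: [1.4, -0.7, 0.6]
finger_gap: 0.0275
finger_force: 18.3
```

Emit:
servo_tool --pt "0 0 0 0 0 0 -1" --pt "0 0 -0.02 0 0 0 -1" --pt "0 0 -0.04 0 0 0 -1" --pt "0 0 -0.06 0 0 0 -1" --pt "0 0 -0.08 0 0 0 -1" --pt "0 0 -0.1 0 0 0 -1" --pt "0 0 -0.116 0 0 0 -1" --pt "0 0 -0.116 0 0 0 -1" --pt "0 0 -0.116 0 0 0 -1"

```text
t: 25.6
eef_pos: [0.4831, -0.4443, 0.1526]
ee_rot: [0.001, 0.877, 0.481, -0.0]
contact_force: [-3.9, -3.1, 10.3]
finger_gap: 0.0272
finger_force: 50.0
```

```bash
python3 b.py 8 hook_knob hook_seat rack_bail
```

```text
hook_knob scene [368.1 256.9] 0.84 3
hook_knob side [296.1 167.5] 0.77 1
    [ 0.4941 -0.4392  0.1583] 0.0019
hook_seat scene [362.5 280.2] 0.88 1
rack_bail scene [304.7 263.9] 0.62 1
rack_bail side [307.5 205.5] 0.8 1
    [ 0.4287 -0.2754  0.0965] 0.0066
```

Run:
```python
import numpy as np
f=lambda t:-.16*np.array([np.cos(t-.265),np.sin(t-.265)])
for a,b,n in((1.265,.345,8),(.345,0,6)):
    for t in np.linspace(a,b,n+1)[1:]: print(np.round(f(t)-f(a),4),round(t-a,3))
```

```text
[-0.0149  0.0108] -0.115
[-0.0284  0.0233] -0.23
[-0.0404  0.0372] -0.345
[-0.0508  0.0524] -0.46
[-0.0593  0.0687] -0.575
[-0.0659  0.0858] -0.69
[-0.0705  0.1036] -0.805
[-0.073   0.1218] -0.92
[-0.0005  0.0092] -0.057
[-0.0004  0.0184] -0.115
[0.0002 0.0276] -0.172
[0.0013 0.0367] -0.23
[0.0029 0.0457] -0.288
[0.0051 0.0547] -0.345
```

Emit:
servo_tool --pt "-0.015 0.011 -0.001 0 0 -0.115 -1" --pt "-0.0285 0.0235 -0.001 0 0 -0.23 -1" --pt "-0.0405 0.037 -0.001 0 0 -0.345 -1" --pt "-0.051 0.0525 -0.001 0 0 -0.46 -1" --pt "-0.0595 0.0685 -0.001 0 0 -0.575 -1" --pt "-0.066 0.086 -0.001 0 0 -0.69 -1" --pt "-0.0705 0.1035 -0.001 0 0 -0.805 -1" --pt "-0.073 0.122 -0.001 0 0 -0.92 -1" --pt "-0.073 0.122 -0.001 0 0 -0.92 -1" --pt "-0.073 0.122 -0.001 0 0 -0.92 -1"

```text
t: 27.25
eef_pos: [0.4109, -0.3217, 0.1515]
ee_rot: [0.001, 0.999, 0.042, 0.001]
contact_force: [-1.3, 0.1, 11.0]
finger_gap: 0.0267
finger_force: 50.0
```

```bash
python3 b.py 9 hook_knob hook_seat rack_bail rack
```

```text
hook_knob scene [315.9 255.5] 0.59 1
hook_knob side [311.8 185.2] 0.89 1
    [ 0.4164 -0.3181  0.1648] 0.0021
hook_seat scene [314.  282.2] 0.62 1
hook_seat side [310.4 198.4] 0.78 1
    [ 0.411  -0.328   0.0803] 0.0077
rack_bail scene [299.2 265.5] 0.74 1
rack_bail side [307.1 206.4] 0.9 2
    [ 0.4246 -0.2653  0.0945] 0.0
rack scene [312.5 283.8] 0.69 1
rack side [309.7 223.9] 0.78 1
    [ 0.4292 -0.2882  0.003 ] 0.0265
```

Emit:
servo_tool --pt "-0.0005 0.009 -0.002 0 0 -0.057 -1" --pt "-0.0005 0.0185 -0.002 0 0 -0.115 -1" --pt "0 0.0275 -0.002 0 0 -0.172 -1" --pt "0.0005 0.032 -0.002 0 0 -0.2 -1" --pt "0.0015 0.0365 -0.002 0 0 -0.23 -1"

```text
t: 28.38
eef_pos: [0.4126, -0.2852, 0.1495]
ee_rot: [0.001, 0.997, -0.074, 0.001]
contact_force: [-1.3, 0.4, 10.4]
finger_gap: 0.0274
finger_force: 50.0
```

Emit:
servo_tool --pt "0.001 0.0045 0 0 0 -0.029 -1" --pt "0.0015 0.009 0 0 0 -0.058 -1" --pt "0.003 0.0135 0 0 0 -0.087 -1" --pt "0.004 0.018 0 0 0 -0.115 -1" --pt "0.004 0.018 0 0 0 -0.115 -1"

```text
t: 29.0
eef_pos: [0.4166, -0.2671, 0.1494]
ee_rot: [0.001, 0.991, -0.13, 0.002]
contact_force: [-1.6, 0.1, 10.6]
finger_gap: 0.0274
finger_force: 50.0
```

```bash
python3 b.py 10 hook_knob hook_seat rack_bail rack; python3 -c "
from h import *
s,p,psi,R=pose();print(s['t'],p,psi,s['contact_force'])"
```

```text
hook_knob scene [299.6 247.2] 0.79 1
hook_knob side [306.4 195.4] 0.71 1
    [ 0.4311 -0.2594  0.1562] 0.0013
hook_seat scene [298.6 275.4] 0.84 3
hook_seat side [306.6 207.2] 0.88 1
    [ 0.4195 -0.2752  0.0735] 0.0098
rack_bail scene [300.1 266.8] 0.64 2
rack_bail side [307.9 205.7] 0.65 1
    [ 0.4217 -0.2701  0.0944] 0.0002
rack scene [299.8 286.8] 0.67 1
rack side [306.4 221.6] 0.71 1
    [ 0.4239 -0.2699  0.0085] 0.0011
29.5 [ 0.41656478 -0.26721657  0.14937471] -0.2612238069476698 [-0.51897683  0.83917061 10.38427046]
```

Emit:
servo_tool --pt "0 0 0.01 0 0 0 -1" --pt "0 0 0.02 0 0 0 -1" --pt "0 0 0.025 0 0 0 -1" --pt "0 0 0.03 0 0 0 -1" --pt "0 0 0.035 0 0 0 -1" --pt "0 0 0.04 0 0 0 -1" --pt "0 0 0.045 0 0 0 -1"

```text
t: 30.38
eef_pos: [0.4162, -0.2671, 0.1941]
ee_rot: [0.001, 0.991, -0.13, 0.001]
contact_force: [-0.6, 0.1, 4.3]
finger_gap: 0.0273
finger_force: 50.0
```

```bash
python3 b.py 11 hook_knob rack_bail rack
```

```text
hook_knob scene [301.  233.8] 0.93 1
hook_knob side [308.2 185.2] 0.81 2
    [ 0.4286 -0.2616  0.2069] 0.0034
rack_bail scene [300.4 262.4] 0.84 1
rack_bail side [309.7 200.6] 0.95 1
    [ 0.416  -0.2736  0.1186] 0.0005
rack scene [300.5 283.5] 0.67 1
rack side [306.9 219. ] 0.67 1
    [ 0.4234 -0.2713  0.0229] 0.002
```

Emit:
servo_tool --pt "0 0 0.01 0 0 0 -1" --pt "0 0 0.02 0 0 0 -1" --pt "0 0 0.03 0 0 0 -1" --pt "0 0 0.04 0 0 0 -1" --pt "0 0 0.05 0 0 0 -1" --pt "0 0 0.06 0 0 0 -1" --pt "0 0 0.068 0 0 0 -1" --pt "0 0 0.072 0 0 0 -1" --pt "0 0 0.073 0 0 0 -1" --pt "0 0 0.073 0 0 0 -1"

```text
t: 32.02
eef_pos: [0.4158, -0.2665, 0.2651]
ee_rot: [-0.0, 0.991, -0.13, -0.0]
contact_force: [5.6, -2.4, -6.9]
finger_gap: 0.0269
finger_force: 50.0
```

```bash
python3 b.py 12 hook_knob rack_bail rack hook_seat
```

```text
hook_knob scene [300.9 216. ] 0.93 3
hook_knob side [310.2 169.6] 0.72 1
    [ 0.4236 -0.2635  0.2766] 0.0008
rack_bail scene [300.4 243.4] 0.69 2
rack_bail side [310.2 186. ] 0.95 1
    [ 0.4169 -0.272   0.1912] 0.0026
rack scene [300.4 270.3] 0.96 2
rack side [307.6 204.5] 0.7 1
    [ 0.4197 -0.2767  0.0906] 0.0054
hook_seat scene [300. 245.] 0.65 2
hook_seat side [309.9 187. ] 0.85 1
    [ 0.417  -0.2716  0.1858] 0.0035
```

Emit:
servo_tool --pt "0 0 -0.002 0 0 0 -1" --pt "0 0 -0.002 0 0 0 -0.3" --pt "0 0 -0.002 0 0 0 0" --pt "0 0 -0.002 0 0 0 0.3" --pt "0 0 -0.002 0 0 0 0.3" --pt "0 0 0.03 0 0 0 0.3" --pt "0 0 0.08 0 0 0 0.3" --pt "0 0 0.12 0 0 0 0.3" --pt "0 0 0.12 0 0 0 0.3" --squeeze 10

```text
t: 33.65
eef_pos: [0.4162, -0.2671, 0.3888]
ee_rot: [0.001, 0.991, -0.13, 0.002]
contact_force: [-0.6, -0.4, -1.0]
finger_gap: 0.0607
finger_force: 0.0
```

Emit:
servo_tool --pt "-0.05 0.03 0.02 0 0 0 0.3" --pt "-0.1 0.08 0.02 0 0 0 0.3" --pt "-0.1 0.08 0.02 0 0 0 0.3" --pt "-0.1 0.08 0.02 0 0 0 0.3" --pt "-0.1 0.08 0.02 0 0 0 0.3" --pt "-0.1 0.08 0.02 0 0 0 0.3"

```text
t: 34.4
eef_pos: [0.3161, -0.1871, 0.4055]
ee_rot: [-0.0, 0.991, -0.13, -0.001]
contact_force: [-0.1, 0.3, -0.3]
finger_gap: 0.0603
finger_force: 0.0
```

```bash
python3 b.py 13 hook_knob rack_bail rack hook_seat flask clock dish bottle rod_grip
```

```text
hook_knob scene [299.2 215.8] 0.98 1
hook_knob side [307.9 171. ] 0.65 2
    [ 0.4298 -0.2568  0.2721] 0.0015
rack_bail scene [300.6 241.3] 0.79 1
rack_bail side [312.8 188.1] 0.65 1
    [ 0.4123 -0.268   0.1925] 0.006
rack scene [300.3 267.3] 0.73 1
rack side [310.2 205.6] 0.81 2
    [ 0.4147 -0.2722  0.0967] 0.0026
hook_seat scene [301.  244.4] 0.7 1
hook_seat side [309.3 185.1] 0.74 2
    [ 0.4187 -0.2752  0.1903] 0.0054
flask scene [245.1 211.2] 0.77 1
flask side [233.5 277.4] 0.87 1
    [0.6474 0.0713 0.0037] 0.0061
clock scene [199.  193.1] 0.54 1
clock side [220.8 333.7] 0.74 2
    [ 0.6462  0.285  -0.0109] 0.0048
dish scene [214.9 202.3] 0.7 2
dish side [235.6 308.3] 0.65 1
    [0.6189 0.1913 0.003 ] 0.0049
bottle scene [415.2 331.1] 0.96 1
bottle side [309.5 173.4] 0.47 2
    [ 0.446  -0.6178  0.008 ] 0.0031
rod_grip scene [335.1 262.2] 0.56 3
rod_grip side [280.5 363.1] 0.7 2
    [ 0.6418 -0.0424 -0.3454] 0.2623
```

Knob at the top (z ≈ 0.275), rack underside at about 0.09, well clear of the tray. The bystanders have not moved, so I am handing in.

```bash
python3 -c "
from plant import *
print(hand_in())"
```

```text
the job is handed in; nothing more can be done
None
```

The job is handed in at about 35 s: I pushed the rack out of the housing, laid the rod on the worktop, and left the rack hanging from the hook clear of the tray, with the arm back at the top and, by the cameras, the flask, dish, bottle and clock not moved; `hand_in` returned no verdict.

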